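# Scoop the dropped couplings out from under the instrument shelf

## Robot

A 6-joint arm with a two-finger parallel gripper is mounted at the origin on a cart in front of the work surface, level with it; the furniture and walls round the work are solid. World frame = base frame: x ahead of the robot, y to its left, z up, the work surface at z = 0. Lengths are in m, angles in rad, forces in N, time in s.
With the tool pointing down it reaches from about 0.325 to 0.85 m from the base axis. Payload 15.5 kg.
Tool frame: the origin (TCP) lies on the centre line of the jaws, within the pads' length; the fingertips stand 17 mm ahead of it and the grasp point (between the pads) lies 2 mm behind it; z points along the fingers, y is the line along which they close (so a half turn about z gives the same grasp; the last joint's range is limited). The gripper opens to 91 mm and grips with 3 to 60 N. Pads are 32 mm wide; open, the fingers measure 118 mm over their backs; the gripper's body (76 mm by 178 mm) begins 60 mm behind the grasp point.
Start: joints at [1.232, 0.494, 1.345, -0, 1.302, -0.096], TCP at [0.15, 0.607, 0.231] pointing down, gripper open.
Joint ranges: [-2.91, 2.91], [-0.82, 2.16], [0.22, 2.67], [-1.22, 4.37], [0.12, 2.79], [-3.08, 3.08]. Speed limits (rad/s): [1.89, 1.89, 2.57, 3.01, 3.01, 3.01].

## Interface

Orientations are given as a unit quaternion [w, x, y, z].
In Python, from bench import telemetry, snapshot, get_calibration, r gives the robot as it stands. The module is installed in compiled form; this text tells all that it offers.
- The arm moves only by the tool arm_command, never from a script. Its arguments are lists of equal length, an entry for each row: "offset": the shift along the tool's x, y, z normalised to -1 to 1, where 1 is 0.03 m, a list of three; "spin": the turn about the tool's z normalised to -1 to 1, where 1 is 5 degrees. In form: {"offset": [[dx, dy, dz], ...], "spin": [spin, ...]}. A call has exactly 8 rows; each row shifts and turns the commanded pose from where the row before left it, along the tool's axes as they then stand; what a row does not reach is not made up. A row lasts 1/12 s, in which the tool goes at most 41.7 mm and 7.16 degrees, less where a joint would pass 70% of its speed; a pose out of reach is approached as far as the arm can. A call with a number of a shift or a turn outside -1 to 1 is refused whole. A call with a gripper value outside its range is refused whole. "hand" is the opening, from -1 (shut) to 1 (fully open), set as the call begins (left out, the last holds). The fingers move at their own pace and stop on an object; "newtons" is the grip in N (left out, the last holds). Time passes only in rows, so rows that do not move let the fingers close, or fill a call up. It gives the time, the measured TCP pose, the force, the opening and the grip force at its end, in the units of the state.
- telemetry.read_state(): the state, without advancing time (a new reading comes with each control period).
- snapshot(name): name is "side" or "top"; returns the picture (420x560x3 uint8, red, green, blue); there is no depth.
- get_calibration(name): a dict with "intrinsics" (3x3 intrinsics, pixels), "T" (4x4, takes a point from camera to world coordinates). Camera axes: x right, y down, z forward; pixel columns grow to the right and rows downward; lengths in m; the calibration is good to about 2 mm. A picture is of the moment at which its call begins. get_calibration takes no time and is no camera call.
- r.sign_off(): hands the job in; it is judged then, once.
The state is a dict: "time": time; "qpos": joint angles; "qd": joint speeds; "tau": joint torques, N m; "tcp_pos": TCP position; "ee_rot": TCP orientation; "wrist_force": force on the tool from outside, world axes, zero at the start; "wrist_torque": the same for the moment, N m; "width": finger opening in m; "grasp_force": force on a finger pad.
Only numpy, scipy, OpenCV 4.12 (cv2) and the standard library are available. Lean on these libraries where they do the work, as an engineer would, in place of code of your own. Each camera call takes 0.05 s, during which the arm holds its last target. There are 200 camera calls.

## Task

Two air couplings have rolled under the low clear shelf. Take the long-handled scoop by its wooden grip, push its pan along the table under the shelf and beneath the rear stop bar so that both couplings roll over the lip into the pan, then draw it out and leave the scoop standing flat on the table, wholly clear of the shelf, with both couplings in it. Do not strike the shelf, which carries instruments.

Things in the scene. Friction and masses are not known exactly. Their poses are not given: they have to be found in the camera images.
- scoop: Loose sheet-steel scoop like a small dustpan with a long handle, 265 mm long, 140 mm wide, 28 mm deep, 0.25 kg, flat on the table. Origin on the underside right below the middle of its wooden grip; x runs along the handle to the pan (x = 154 to 230 mm, open in front, 135 mm wide inside), z up. Its side walls, 26 mm high, end at x = 198 mm. Handle rod 10 mm thick, 36 mm up.
- scoop_grip (a point): Centre of the scoop's wooden grip, 36 mm above its underside; axes as the scoop's. The grip is a block 70 mm long (x), 16 mm thick (y: pinch it so from above) and 32 mm high, 20 to 52 mm above the table, with a thin rubber foot under its rear end.
- scoop_lip (a point): Middle of the polished, slippery scoop's front lip, at the underside, 230 mm ahead of the grip centre. From the lip a low ramp rises over 16 mm to a 5 mm high crest, then falls to the pan's 2 mm floor 23 mm behind the lip, so a round part pushed over the crest stays in.
- riser: Fixed low shelf: clear plastic deck, 130 (x) by 200 mm (y), underside 70 and top 76 mm up, on two aluminium side plates; a black splitter box (46 mm) and a tee stand on its rear half. Origin at table level under the deck's middle; x points inward from the open front (deck edge x = -65 mm) to the rear, z up. The bay between the plates is 176 mm wide (y = -88 to 88 mm).
- stop_bar (a point): Middle of the lower front edge of the shelf's flat stop bar, which runs across the bay at x = 30 mm, 8 to 22 mm above the table; axes as the shelf's. The scoop, pushed straight in and flat on the table, passes its lip and ramp under the bar, which holds the couplings back: both are in the pan once the lip is 22 mm past the bar's front; at 32 mm the scoop's side walls hit the bar.
- coupling_a_centre (a point): Centre of one of the two beige air couplings under the shelf: a roughly round stepped barrel, 18 mm thick and 54 mm long, 70 g, lying across the bay within 35 mm in front of the stop bar and about 31 mm to the +y side of its middle; it rolls away from a push until the bar stops it.
- coupling_b_centre (a point): Centre of the other coupling under the shelf, alike, beside the first on the -y side of the bay. (A further coupling on the open table is not part of the job.)

How it is judged:
On the way:
1. the scoop's lip has reached under the shelf as far as the stop bar (x of scoop_lip in the frame of riser above 0.03 m), for 0.1 s.
At the end, for the whole second after the job is handed in: Both couplings lie inside the scoop's pan (behind its crest and between its walls), the scoop stands flat on the table (within 10 degrees) with its lip outside the front edge of the shelf's deck, and all is at rest (x of coupling_a_centre in the frame of scoop_grip between 0.155 and 0.216 m and y of coupling_a_centre in the frame of scoop_grip between -0.07 and 0.07 m and z of coupling_a_centre in the frame of scoop_grip between -0.036 and -0.005 m and linear speed of each of coupling_a, coupling_b, scoop below 0.03 m/s and x of coupling_b_centre in the frame of scoop_grip between 0.155 and 0.216 m and y of coupling_b_centre in the frame of scoop_grip between -0.07 and 0.07 m and z of coupling_b_centre in the frame of scoop_grip between -0.036 and -0.005 m and x of scoop_lip in the frame of riser below -0.065 m and height (world z) of scoop_grip between 0.02 and 0.05 m and angle between scoop_grip's own z axis and vertical below 0.17 rad); the robot touches nothing.
It fails at once if the shelf is struck by the scoop, the gripper or the arm (more than 12 N) (contact force between any of scoop, the fingers, the arm and riser above 12 N).
It also fails if it takes over 48 s, if anything falls off the work surface, if the arm or the gripper's body presses on something with over 40 N, if the wrist force passes 120 N, or if a joint passes its speed limit or range.

## Working session

There is one attempt and no reset: what is moved stays moved. The work goes in short steps, Python scripts to look and compute and a tool call to move; the robot and the scene stay as the last step left them, time stands still between calls to the robot, and variables do not carry over. Pictures are saved under pics/ and viewed, at most 10 in all, crops included, and the job is handed in when it is done.

Besides the shell and the picture viewer there is one more tool, called after "Call:" as name(argument=value, ...), one argument or row to a line, values as JSON. arm_command: Moves the arm, as the interface text tells. Its arguments: {"type":"object","properties":{"offset":{"type":"array","items":{"type":"array","items":{"type":"number"}}},"spin":{"type":"array","items":{"type":"number"}},"hand":{"type":"number"},"newtons":{"type":"number"}},"required":["offset","spin"]}

```bash
mkdir -p pics
python3 - <<'E'
from bench import telemetry, snapshot, get_calibration, r
import cv2
for n in ("top","side"):
    im=snapshot(n); cv2.imwrite(f"pics/{n}0.png",im[:,:,::-1]); c=get_calibration(n); print(n,c["intrinsics"],c["T"])
s=telemetry.read_state(); print(s["time"],s["tcp_pos"],s["ee_rot"],s["width"])
E
```

```text
top [[479.28821762   0.         272.72911299]
 [  0.         479.28821762 205.87208268]
 [  0.           0.           1.        ]] [[-0.01317641 -0.99624542  0.08556542  0.34294385]
 [-0.99983185  0.01421849  0.01158079 -0.08180926]
 [-0.01275392 -0.08539844 -0.99626525  1.20872258]
 [ 0.          0.          0.          1.        ]]
side [[446.62081233   0.         280.12994792]
 [  0.         446.62081233 220.14415777]
 [  0.           0.           1.        ]] [[ 0.9923927  -0.03300737  0.1186054   0.32635163]
 [-0.12252539 -0.35878521  0.92534356 -1.07704664]
 [ 0.0120107  -0.93283637 -0.36010006  0.46064509]
 [ 0.          0.          0.          1.        ]]
0.1 [0.15016171 0.60635545 0.23040835] [-1.12894083e-04  1.21103207e-01  9.92639768e-01 -5.39080388e-04] 0.09132870272969211
```

View pics/top0.png

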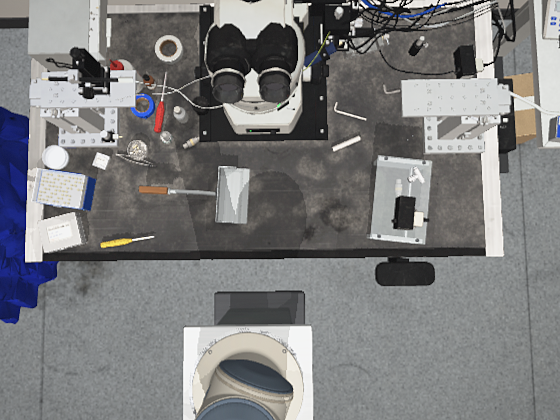

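View pics/side0.png

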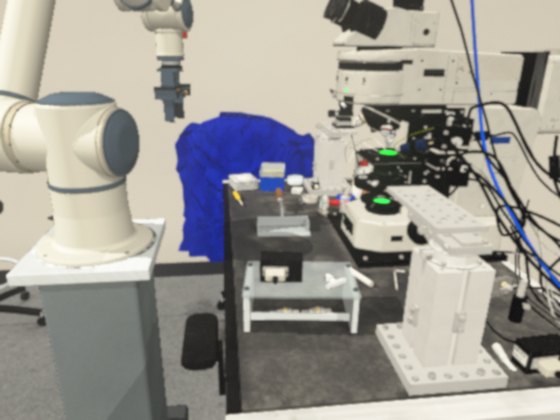

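The top view shows the scoop with its grip at about (153,190) and its pan at about (232,195), pointing image-right (world −y). The shelf is at about (401,200). Its box and tee sit on the right, so the open front faces left, toward the scoop. I'll enlarge both.

Run:
```python
import cv2
im=cv2.imread("pics/top0.png")
cv2.imwrite("pics/c1.png",cv2.resize(im[155:235,130:260],None,fx=6,fy=6,interpolation=cv2.INTER_CUBIC))
cv2.imwrite("pics/c2.png",cv2.resize(im[150:250,360:450],None,fx=6,fy=6,interpolation=cv2.INTER_CUBIC))
```

```text
(no output)
```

View pics/c1.png

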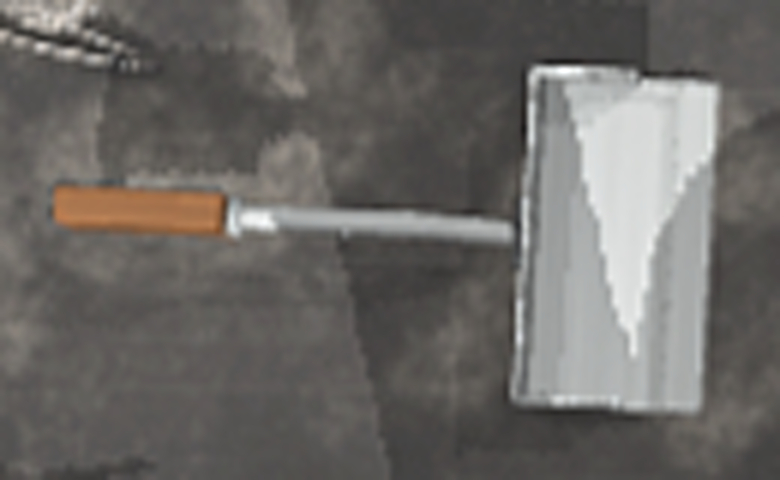

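View pics/c2.png

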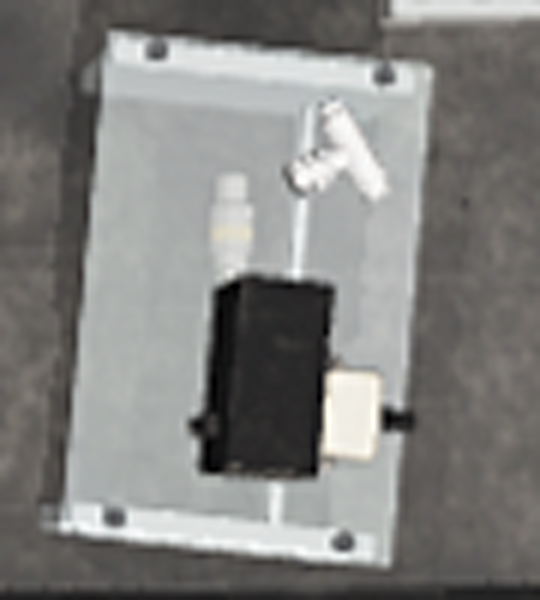

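The scoop crop shows the grip top at crop (53–225, 187–234) and the lip corners at about (718,82) and (700,410). The shelf crop shows the deck corners at about (108,32), (433,65), (390,566) and (66,530), the stop bar as a white strip near (305,110)–(275,520), and coupling A at (233,230). Next I convert these to world positions.

```bash
cat > h.py <<'E'
import numpy as np
from bench import get_calibration
def world(name,px,z):
    c=get_calibration(name);K=c["intrinsics"];T=c["T"]
    d=T[:3,:3]@np.linalg.solve(K,[px[0],px[1],1.]); o=T[:3,3]
    return o+d*(z-o[2])/d[2]
def crop(p,off): return [(p[0]+.5)/6-.5+off[0],(p[1]+.5)/6-.5+off[1]]
def proj(name,P):
    c=get_calibration(name);T=c["T"];q=T[:3,:3].T@(np.array(P)-T[:3,3]);q=c["intrinsics"]@q;return q[:2]/q[2]
E
python3 - <<'E'
from h import *
np.set_printoptions(precision=4,suppress=True)
S=lambda p,z:world("top",crop(p,(130,155)),z); R=lambda p,z:world("top",crop(p,(360,150)),z)
g=[S(p,.052) for p in [(53,187),(225,192),(224,234),(54,229)]]; gc=np.mean(g,0)
l=[S((718,82),0),S((700,410),0)]; lc=np.mean(l,0)
print("grip",gc,"len",np.linalg.norm((g[1]+g[2]-g[0]-g[3])/2),"lip",lc,"width",np.linalg.norm(l[0]-l[1]),"dist",np.linalg.norm((lc-gc)[:2]))
v=lc-gc; print("yaw scoop",np.arctan2(v[1],v[0]), "perp yaw", np.arctan2(*(l[0]-l[1])[1::-1])-np.pi/2)
bw=[S(p,.027) for p in [(530,68),(515,402)]]; print("back wall",np.mean(bw,0),np.linalg.norm(bw[0]-bw[1]))
d=[R(p,.076) for p in [(108,32),(433,65),(390,566),(66,530)]]; c=np.mean(d,0)
fx=(d[1]+d[2]-d[0]-d[3])/2; fy=(d[0]+d[1]-d[2]-d[3])/2
print("deck",c,np.linalg.norm(fx),np.linalg.norm(fy),"yaw x",np.arctan2(fx[1],fx[0]),"yaw y-90",np.arctan2(fy[1],fy[0])-np.pi/2)
b=[R(p,.022) for p in [(305,110),(275,520)]]
print("bar",b, "yaw",np.arctan2(*(b[0]-b[1])[1::-1])-np.pi/2)
print("coupA",R((233,230),.009))
E
```

```text
grip [0.4861 0.2236 0.052 ] len 0.0697711463523855 lip [ 0.4742 -0.0047  0.    ] width 0.13966370855372073 dist 0.22860129088752656
yaw scoop -1.622902164602875 perp yaw -1.6340990644495952
back wall [0.477  0.0708 0.027 ] 0.1391607982927883
deck [ 0.4523 -0.3727  0.076 ] 0.12802695968104427 0.19911539583950952 yaw x -1.6922324273935279 yaw y-90 -1.6907762116134406
bar [array([ 0.5349, -0.4125,  0.022 ]), array([ 0.3651, -0.3939,  0.022 ])] yaw -1.6802885869322122
coupA [ 0.4867 -0.3842  0.009 ]
```

The measured sizes match the given ones: deck 128×199 mm, grip 70 mm, pan 140 mm. The scoop yaw is −1.625 rad and the shelf yaw −1.69 rad. I'll turn the tool by +79° first, then move over.

Call:
arm_command(
  offset=[
    [0,0,0],
    [0,0,0],
    [0,0,0],
    [0,0,0],
    [0,0,0],
    [0,0,0],
    [0,0,0],
    [0,0,0],
  ],
  spin=[1,1,1,1,1,1,1,1],
  hand=1,
)

```text
time: 0.77
tcp_pos: [0.1502, 0.6065, 0.2305]
ee_rot: [0.0, 0.455, 0.89, -0.0]
wrist_force: [-0.6, -0.4, 0.0]
width: 0.0915
grasp_force: 0.0
```

Call:
arm_command(
  offset=[
    [0,0,0],
    [0,0,0],
    [0,0,0],
    [0,0,0],
    [0,0,0],
    [0,0,0],
    [0,0,0],
    [0,0,0],
  ],
  spin=[1,1,1,1,1,1,1,0.84],
)

```text
time: 1.43
tcp_pos: [0.1502, 0.6064, 0.2306]
ee_rot: [0.0, 0.728, 0.686, -0.0]
wrist_force: [0.4, -0.7, 0.3]
width: 0.0909
grasp_force: 0.0
```

Call:
arm_command(
  offset=[
    [-0.76,0.74,0],
    [-0.76,0.74,0],
    [-0.76,0.74,0],
    [-0.76,0.74,0],
    [-0.76,0.74,0],
    [-0.76,0.74,0],
    [-0.76,0.74,0],
    [-0.76,0.74,0],
  ],
  spin=[0,0,0,0,0,0,0,0],
)

```text
time: 2.1
tcp_pos: [0.3183, 0.4135, 0.2308]
ee_rot: [0.0, 0.726, 0.688, -0.0]
wrist_force: [1.0, 0.9, 0.7]
width: 0.0907
grasp_force: 0.0
```

Call:
arm_command(
  offset=[
    [-0.76,0.74,0],
    [-0.76,0.74,0],
    [-0.76,0.74,0],
    [-0.76,0.74,0],
    [-0.76,0.74,0],
    [-0.76,0.74,0],
    [-0.76,0.74,0],
    [0,0,0],
  ],
  spin=[0,0,0,0,0,0,0,0],
)

```text
time: 2.77
tcp_pos: [0.4673, 0.2436, 0.2308]
ee_rot: [0.001, 0.727, 0.687, 0.0]
wrist_force: [-0.5, 1.2, -0.5]
width: 0.0915
grasp_force: 0.0
```

Call:
arm_command(
  offset=[
    [-0.63,0.66,0],
    [0,0,0.62],
    [0,0,0.62],
    [0,0,0.62],
    [0,0,0.62],
    [0,0,0.62],
    [0,0,0.62],
    [0,0,0.62],
  ],
  spin=[0,0,0,0,0,0,0,0],
)

```text
time: 3.43
tcp_pos: [0.4826, 0.2273, 0.0997]
ee_rot: [-0.0, 0.726, 0.688, -0.0]
wrist_force: [0.2, 0.3, -0.5]
width: 0.0913
grasp_force: 0.0
```

Call:
arm_command(
  offset=[
    [0,0,0.37],
    [0,0,0.37],
    [0,0,0.37],
    [0,0,0.37],
    [0,0,0.37],
    [0,0,0.37],
    [0,0,0],
    [0,0,0],
  ],
  spin=[0,0,0,0,0,0,0,0],
)

```text
time: 4.1
tcp_pos: [0.4825, 0.2271, 0.0338]
ee_rot: [-0.0, 0.726, 0.688, -0.001]
wrist_force: [0.2, 0.4, 0.2]
width: 0.0908
grasp_force: 0.0
```

Run:
```python
from bench import snapshot, telemetry
import cv2
im=snapshot("top"); cv2.imwrite("pics/t1.png",cv2.resize(im[130:260,100:260,::-1],None,fx=4,fy=4,interpolation=cv2.INTER_CUBIC))
s=telemetry.read_state(); print(s["tcp_pos"],s["ee_rot"])
```

```text
[0.48287952 0.2272601  0.03432922] [-6.32298486e-05  7.26010987e-01  6.87683085e-01 -1.31508640e-04]
```

View pics/t1.png

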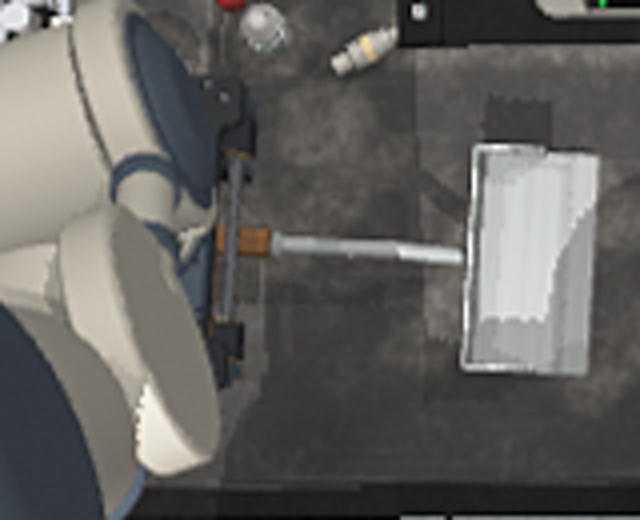

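The picture shows the open fingers straddling the wooden grip, with the grip at about (245,242) in the crop. They are only about 3 mm off, so I'll correct that and close.

Call:
arm_command(
  offset=[
    [-0.11,0.11,0],
    [0,0,0],
    [0,0,0],
    [0,0,0],
    [0,0,0],
    [0,0,0],
    [0,0,0],
    [0,0,0],
  ],
  spin=[0,0,0,0,0,0,0,0],
)

```text
time: 4.82
tcp_pos: [0.486, 0.2237, 0.0341]
ee_rot: [-0.0, 0.726, 0.688, -0.0]
wrist_force: [0.1, -0.2, -0.3]
width: 0.0912
grasp_force: 0.0
```

Call:
arm_command(
  offset=[
    [0,0,0],
    [0,0,0],
    [0,0,0],
    [0,0,0],
    [0,0,0],
    [0,0,0],
    [0,0,0],
    [0,0,0],
  ],
  spin=[0,0,0,0,0,0,0,0],
  hand=-1,
  newtons=40,
)

```text
time: 5.48
tcp_pos: [0.4861, 0.2237, 0.0341]
ee_rot: [-0.0, 0.726, 0.688, -0.0]
wrist_force: [0.2, -0.4, 0.1]
width: 0.0408
grasp_force: 0.0
```

Call:
arm_command(
  offset=[
    [0,0,0],
    [0,0,0],
    [0,0,0],
    [0,0,0],
    [0,0,0],
    [0,0,0],
    [0,0,0],
    [0,0,0],
  ],
  spin=[0,0,0,0,0,0,0,0],
)

```text
time: 6.15
tcp_pos: [0.4862, 0.2237, 0.0342]
ee_rot: [0.0, 0.726, 0.688, 0.0]
wrist_force: [0.1, 0.1, 0.2]
width: 0.0156
grasp_force: 40.0
```

The scoop is gripped: opening 15.6 mm, grip force 40 N. I'll align it to the shelf yaw and slide it to a staging pose 35 mm in front of the deck.

Call:
arm_command(
  offset=[
    [0,0,0],
    [0,0,0],
    [0,0,0],
    [0,0,0],
    [-0.3,0.04,0],
    [-0.5,0.08,0],
    [-0.5,0.08,0],
    [-0.5,0.08,0],
  ],
  spin=[0.2,0.2,0.2,0.17,0,0,0,0],
)

```text
time: 6.82
tcp_pos: [0.4879, 0.1682, 0.0341]
ee_rot: [0.0, 0.749, 0.663, 0.0]
wrist_force: [0.5, 1.1, 1.4]
width: 0.0156
grasp_force: 40.0
```

Call:
arm_command(
  offset=[
    [-0.55,0.08,0],
    [-0.55,0.08,0],
    [-0.55,0.08,0],
    [-0.55,0.08,0],
    [-0.55,0.08,0],
    [-0.55,0.08,0],
    [-0.55,0.08,0],
    [-0.55,0.08,0],
  ],
  spin=[0,0,0,0,0,0,0,0],
)

```text
time: 7.48
tcp_pos: [0.4908, 0.0345, 0.0341]
ee_rot: [0.0, 0.749, 0.663, 0.0]
wrist_force: [0.7, 0.8, 0.9]
width: 0.0157
grasp_force: 40.0
```

Call:
arm_command(
  offset=[
    [-0.5,0.08,0],
    [-0.5,0.08,0],
    [-0.4,0.08,0],
    [-0.4,0.08,0],
    [-0.3,0.04,0],
    [-0.2,0,0],
    [0,0,0],
    [0,0,0],
  ],
  spin=[0,0,0,0,0,0,0,0],
)

```text
time: 8.15
tcp_pos: [0.4933, -0.0343, 0.0341]
ee_rot: [0.0, 0.749, 0.663, -0.0]
wrist_force: [0.4, -1.4, 0.4]
width: 0.0158
grasp_force: 40.0
```

Run:
```python
from bench import snapshot, telemetry
import cv2
im=snapshot("top"); cv2.imwrite("pics/t2.png",cv2.resize(im[145:245,310:440,::-1],None,fx=6,fy=6,interpolation=cv2.INTER_CUBIC))
s=telemetry.read_state(); print(s["tcp_pos"],s["ee_rot"],s["wrist_force"],s["wrist_torque"])
```

```text
[ 0.49327673 -0.03396191  0.03412982] [ 6.26146947e-05  7.48726485e-01  6.62879058e-01 -2.16928653e-05] [-1.24136901 -2.03700304  0.38513626] [-0.42125931  0.09292872 -0.05403978]
```

View pics/t2.png

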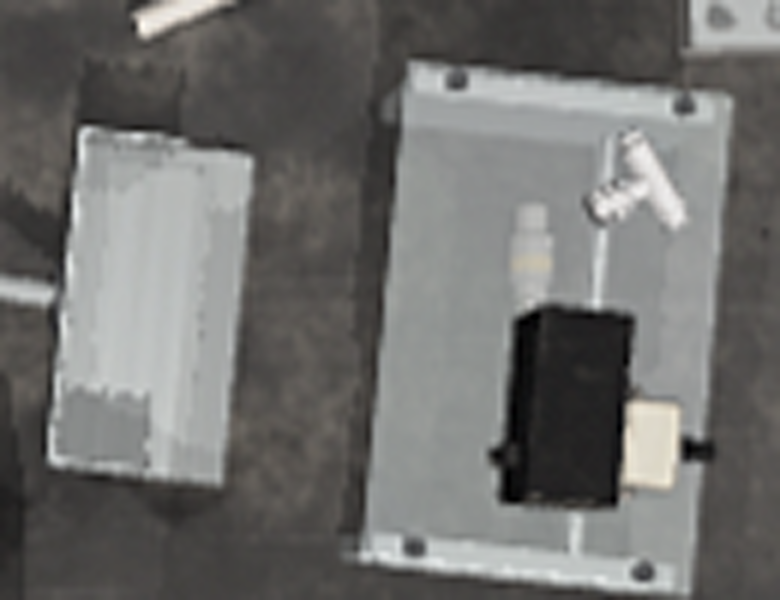

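The scoop stands in front of the shelf, with lip corners at crop (253,155) and (222,486). The deck corners are near (411,62), (733,98), (690,595) and (365,560). I'll work out its pose relative to the shelf.

Run:
```python
from h import *
from bench import telemetry
np.set_printoptions(precision=4,suppress=True)
S=lambda p,z:world("top",crop(p,(310,145)),z)
l=[S((253,155),0),S((222,486),0)]; lc=np.mean(l,0); w=l[0]-l[1]
d=[S(p,.076) for p in [(411,62),(733,98),(690,595),(366,560)]]; c=np.mean(d,0)
fy=(d[0]+d[1]-d[2]-d[3]);fx=(d[1]+d[2]-d[0]-d[3])
print("deck",c,np.arctan2(fy[1],fy[0])-np.pi/2,np.arctan2(fx[1],fx[0]),"lip",lc,np.linalg.norm(w),"yaw",np.arctan2(w[1],w[0])-np.pi/2)
C=np.array([.4523,-.3727]); a=-1.6915; X=np.array([np.cos(a),np.sin(a)]); Y=np.array([-X[1],X[0]])
s=telemetry.read_state(); q=s["ee_rot"]; t=s["tcp_pos"][:2]; ya=2*np.arctan2(q[2],q[1])-np.pi
print("lip riser",(lc[:2]-C)@X,(lc[:2]-C)@Y,"lip by tcp",t+.23*np.array([np.cos(ya),np.sin(ya)]),ya,"riser tcp",(t-C)@X,(t-C)@Y)
bs=S((525,255),.009)[:2]-C; print("A",bs@X,bs@Y)
```

```text
deck [ 0.452 -0.373  0.076] -1.6940769391550592 -1.6959127370783276 lip [ 0.4643 -0.2614  0.    ] 0.14104638168030148 yaw -1.6901812130123188
lip riser -0.11191004000791843 -0.0014629507230594588 lip by tcp [ 0.4654 -0.2623] -1.692277608627298 riser tcp -0.34120751961338597 -0.0001091270623009774
A 0.003768668516619977 0.03732743742145198
```

Call:
arm_command(
  offset=[
    [-0.3,0.05,0],
    [-0.4,0,0],
    [-0.4,0,0],
    [-0.4,0,0],
    [-0.4,0,0],
    [-0.4,0,0],
    [-0.4,0,0],
    [-0.3,0,0],
  ],
  spin=[0,0,0,0,0,0,0,0],
)

```text
time: 8.87
tcp_pos: [0.4836, -0.1252, 0.0341]
ee_rot: [0.0, 0.749, 0.663, -0.0]
wrist_force: [0.6, 2.3, 2.6]
width: 0.0156
grasp_force: 40.0
```

Call:
arm_command(
  offset=[
    [-0.2,0,0],
    [-0.15,0,0],
    [-0.15,0,0],
    [-0.15,0,0],
    [-0.15,0,0],
    [-0.15,0,0],
    [-0.15,0,0],
    [-0.15,0,0],
  ],
  spin=[0,0,0,0,0,0,0,0],
)

```text
time: 9.53
tcp_pos: [0.4793, -0.1611, 0.0341]
ee_rot: [-0.0, 0.749, 0.663, 0.0]
wrist_force: [-0.7, 2.7, 3.2]
width: 0.0157
grasp_force: 40.0
```

Run:
```python
from h import *
from bench import telemetry
C=np.array([.4523,-.3727]); a=-1.6915; X=np.array([np.cos(a),np.sin(a)]); Y=np.array([-X[1],X[0]])
s=telemetry.read_state(); t=s["tcp_pos"][:2]-C
print("lip",t@X+.2295,t@Y,s["tcp_pos"],s["wrist_force"],s["wrist_torque"],s["width"],s["grasp_force"])
```

```text
lip 0.016238464620157045 0.0013029977229201926 [ 0.47927251 -0.16114702  0.03413099] [-0.67163896  2.68081702  3.22003302] [ 0.39022729 -0.0688497  -0.05420535] 0.015696367007951618 39.99894618988037
```

Call:
arm_command(
  offset=[
    [-0.15,0,0],
    [-0.15,0,0],
    [-0.15,0,0],
    [-0.15,0,0],
    [-0.15,0,0],
    [-0.15,0,0],
    [-0.15,0,0],
    [-0.1,0,0],
  ],
  spin=[0,0,0,0,0,0,0,0],
)

```text
time: 10.2
tcp_pos: [0.4751, -0.1957, 0.0341]
ee_rot: [0.0, 0.749, 0.663, -0.0]
wrist_force: [1.0, 4.0, 4.3]
width: 0.016
grasp_force: 40.0
```

Run:
```python
from h import *
from bench import telemetry,snapshot
import cv2
C=np.array([.4523,-.3727]); a=-1.6915; X=np.array([np.cos(a),np.sin(a)]); Y=np.array([-X[1],X[0]])
im=snapshot("top"); A=cv2.resize(im[150:250,350:440,::-1],None,fx=4.4,fy=4.4,interpolation=cv2.INTER_CUBIC)
im=snapshot("side"); B=cv2.resize(im[240:340,230:370,::-1],None,fx=2.8,fy=4.4,interpolation=cv2.INTER_CUBIC)
cv2.imwrite("pics/t3.png",np.hstack([A,B[:A.shape[0]]])); print(A.shape,B.shape)
s=telemetry.read_state(); t=s["tcp_pos"][:2]-C
print("lip",t@X+.2295,t@Y,s["tcp_pos"],s["wrist_force"],s["wrist_torque"],s["width"],s["grasp_force"])
```

```text
(440, 396, 3) (440, 392, 3)
lip 0.051247180098004774 0.0013869899332230803 [ 0.47514046 -0.19591113  0.03412306] [-1.01255066 -2.27256235  1.89134047] [-0.51255165  0.22688319 -0.0178686 ] 0.015739432607213246 39.99897122383118
```

View pics/t3.png

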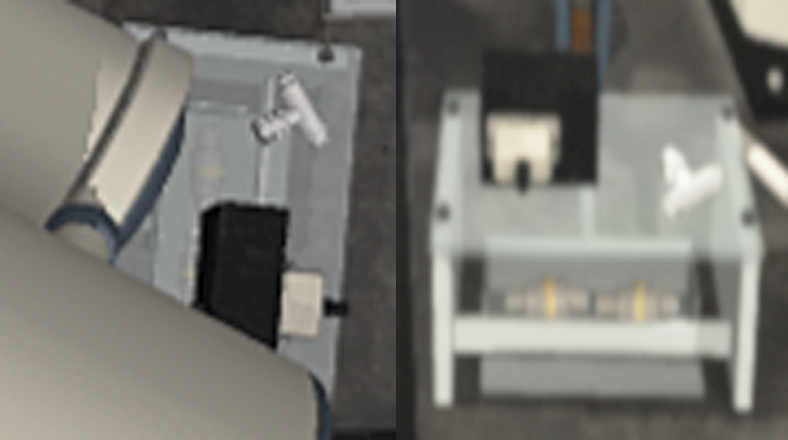

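Both couplings now show behind the bar and above the pan: side view about (545,300) and (640,300), top view A at (208,168), well back from the bar. The lip is at about 51 mm. I'll push 4 mm more, slowly, to be sure, then check the numbers.

Call:
arm_command(
  offset=[
    [-0.05,0,0],
    [-0.05,0,0],
    [-0.04,0,0],
    [0,0,0],
    [0,0,0],
    [0,0,0],
    [0,0,0],
    [0,0,0],
  ],
  spin=[0,0,0,0,0,0,0,0],
)

```text
time: 10.97
tcp_pos: [0.4746, -0.1993, 0.0341]
ee_rot: [0.0, 0.749, 0.663, -0.0]
wrist_force: [-1.0, 0.3, 2.8]
width: 0.0153
grasp_force: 40.0
```

Run:
```python
from h import *
from bench import telemetry
C=np.array([.4523,-.3727]); a=-1.6915; X=np.array([np.cos(a),np.sin(a)]); Y=np.array([-X[1],X[0]])
s=telemetry.read_state(); t=s["tcp_pos"][:2]-C
print("lip",t@X+.2295,t@Y,s["tcp_pos"],s["wrist_force"])
A=world("top",[208/4.4+350,168/4.4+150],.011)[:2]; print("A in riser",(A-C)@X,(A-C)@Y)
for u in (545-396,640-396):
    p=world("side",[u/2.8+230,300/4.4+240],.011)[:2]-C; print("side",p@X,p@Y)
```

```text
lip 0.0546840654377416 0.0012876689220192306 [ 0.47462802 -0.19931105  0.03412197] [-0.96878657  0.29565991  2.79245913]
A in riser 0.004010532798720791 0.034311106620095656
side 0.001858882516315617 -0.02758616434421372
side 0.0007961328842182556 0.03533879549006653
```

Both couplings sit at riser x ≈ 2 mm, over 30 mm behind the crest. Drawing out gently.

Call:
arm_command(
  offset=[
    [0.05,0,0],
    [0.1,0,0],
    [0.15,0,0],
    [0.2,0,0],
    [0.25,0,0],
    [0.25,0,0],
    [0.25,0,0],
    [0.25,0,0],
  ],
  spin=[0,0,0,0,0,0,0,0],
)

```text
time: 11.63
tcp_pos: [0.4802, -0.1536, 0.0341]
ee_rot: [-0.0, 0.749, 0.663, -0.0]
wrist_force: [-0.4, -3.0, 1.1]
width: 0.0154
grasp_force: 40.0
```

Call:
arm_command(
  offset=[
    [0.25,0,0],
    [0.25,0,0],
    [0.25,0,0],
    [0.25,0,0],
    [0.25,0,0],
    [0.25,0,0],
    [0.25,0,0],
    [0.25,0,0],
  ],
  spin=[0,0,0,0,0,0,0,0],
)

```text
time: 12.3
tcp_pos: [0.4874, -0.0943, 0.0341]
ee_rot: [-0.0, 0.749, 0.663, -0.0]
wrist_force: [-0.2, -2.5, 1.5]
width: 0.0155
grasp_force: 40.0
```

Call:
arm_command(
  offset=[
    [0.25,0,0],
    [0.25,0,0],
    [0.25,0,0],
    [0.25,0,0],
    [0.25,0,0],
    [0.25,0,0],
    [0.25,0,0],
    [0.25,0,0],
  ],
  spin=[0,0,0,0,0,0,0,0],
)

```text
time: 12.97
tcp_pos: [0.4947, -0.0347, 0.0341]
ee_rot: [-0.0, 0.749, 0.663, -0.0]
wrist_force: [-0.3, -3.2, 2.0]
width: 0.0158
grasp_force: 40.0
```

Call:
arm_command(
  offset=[
    [0.2,0,0],
    [0.15,0,0],
    [0.1,0,0],
    [0.05,0,0],
    [0,0,0],
    [0,0,0],
    [0,0,0],
    [0,0,0],
  ],
  spin=[0,0,0,0,0,0,0,0],
)

```text
time: 13.63
tcp_pos: [0.4964, -0.0206, 0.0341]
ee_rot: [-0.0, 0.749, 0.663, 0.0]
wrist_force: [-0.2, 3.2, 2.2]
width: 0.0161
grasp_force: 40.0
```

Run:
```python
from bench import telemetry,snapshot
import cv2
im=snapshot("top"); cv2.imwrite("pics/t4.png",cv2.resize(im[145:245,310:440,::-1],None,fx=6,fy=6,interpolation=cv2.INTER_CUBIC))
s=telemetry.read_state();print(s["tcp_pos"],s["wrist_force"])
```

```text
[ 0.49645926 -0.02061174  0.03413178] [0.84424176 3.74722113 2.32155664]
```

View pics/t4.png

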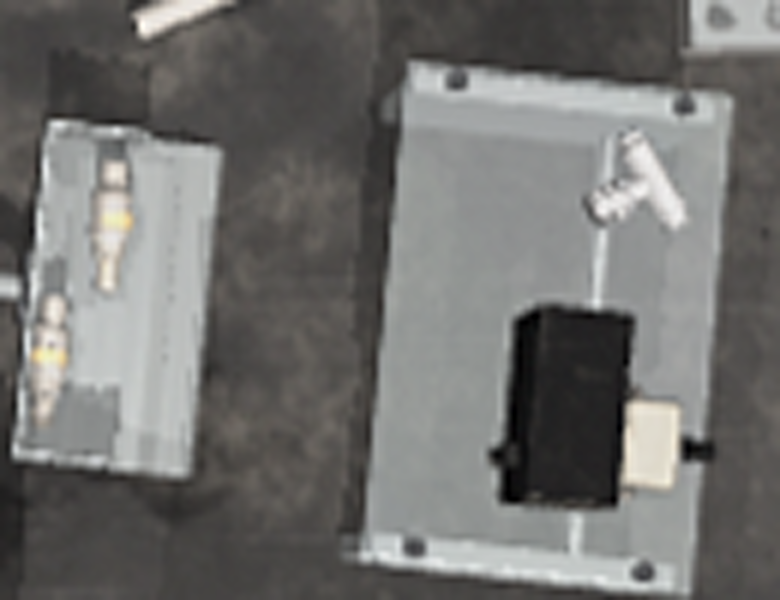

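Both couplings lie in the pan, at (112,220) and (50,355), well behind the crest. The scoop is about 45 mm clear of the deck. Releasing and lifting away.

Call:
arm_command(
  offset=[
    [0,0,0],
    [0,0,0],
    [0,0,0],
    [0,0,0],
    [0,0,0],
    [0,0,0],
    [0,0,0],
    [0,0,0],
  ],
  spin=[0,0,0,0,0,0,0,0],
  hand=1,
)

```text
time: 14.35
tcp_pos: [0.4964, -0.0206, 0.0341]
ee_rot: [-0.0, 0.749, 0.663, -0.0]
wrist_force: [-0.0, 0.4, -0.9]
width: 0.0663
grasp_force: 0.0
```

Call:
arm_command(
  offset=[
    [0,0,0],
    [0,0,0],
    [0,0,0],
    [0,0,0],
    [0,0,0],
    [0,0,0],
    [0,0,0],
    [0,0,0],
  ],
  spin=[0,0,0,0,0,0,0,0],
)

```text
time: 15.02
tcp_pos: [0.4965, -0.0206, 0.0341]
ee_rot: [0.0, 0.749, 0.663, 0.0]
wrist_force: [-0.3, -0.0, 0.1]
width: 0.091
grasp_force: 0.0
```

Call:
arm_command(
  offset=[
    [0,0,-0.2],
    [0,0,-0.4],
    [0,0,-0.5],
    [0,0,-0.6],
    [0,0,-0.6],
    [0,0,-0.6],
    [0,0,-0.6],
    [0,0,-0.6],
  ],
  spin=[0,0,0,0,0,0,0,0],
)

```text
time: 15.68
tcp_pos: [0.4962, -0.0206, 0.1585]
ee_rot: [0.0, 0.749, 0.663, 0.0]
wrist_force: [0.1, 0.5, 0.2]
width: 0.091
grasp_force: 0.0
```

Call:
arm_command(
  offset=[
    [0,0,0],
    [0,0,0],
    [0,0,0],
    [0,0,0],
    [0,0,0],
    [0,0,0],
    [0,0,0],
    [0,0,0],
  ],
  spin=[0,0,0,0,0,0,0,0],
)

```text
time: 16.35
tcp_pos: [0.4963, -0.0206, 0.1569]
ee_rot: [-0.0, 0.749, 0.663, -0.0]
wrist_force: [-0.5, -0.7, -1.0]
width: 0.0912
grasp_force: 0.0
```

Run:
```python
from bench import telemetry,snapshot
import cv2
im=snapshot("top"); cv2.imwrite("pics/t5.png",cv2.resize(im[145:245,250:380,::-1],None,fx=6,fy=6,interpolation=cv2.INTER_CUBIC))
```

```text
(no output)
```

View pics/t5.png

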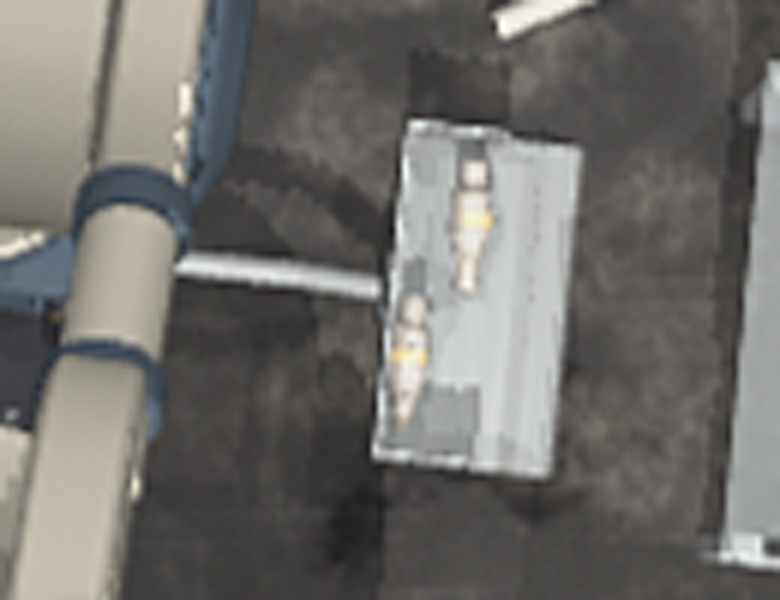

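The scoop stayed where it was put: the couplings are at rest in the pan at (472,220) and (410,355), and the gripper is clear above.

```bash
python3 -c "
from bench import r
print(r.sign_off())"
```

```text
the job is handed in; nothing more can be done
None
```

The job is handed in (no verdict was returned): both couplings lie in the scoop's pan, and the scoop stands flat on the table about 45 mm clear of the shelf, with no sign in the readings or pictures that the shelf was struck.

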